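# Close the ratchet-held cover of a laboratory water bath

## Robot

A 6-joint arm with a two-finger parallel gripper is mounted at the origin on the work surface. World frame = base frame: x ahead of the robot, y to its left, z up, the work surface at z = 0. Lengths are in mm, angles in rad, forces in N, time in s.
With the tool pointing down it reaches from about 275 to 750 mm from the base axis. Payload 10.2 kg.
Tool frame: the origin (TCP) lies at the very end of the fingers, on their centre line; the grasp point (between the pads) lies 19 mm behind it (manip.hold_point_z is the distance from the TCP to the grasp point, in mm); x points along the fingers, y is the direction in which the jaws open and shut, and the axes are right-handed (so a half turn about x gives the same grasp; the last joint's range is limited). The gripper opens to 85 mm and grips with 20 to 120 N. Pads are 22 mm wide; open, the fingers measure 114 mm over their backs; the gripper's body (76 mm by 85 mm) begins 54 mm behind the grasp point. The pads swing forward as they close: fully open they stand 13 mm farther back than shut.
Start: joints at [1.013, 0.313, 1.498, -0, 1.331, -0.223], TCP at [172.517, 495.852, 231.294] pointing down, gripper open.
Joint ranges: [-2.94, 2.94], [-0.97, 2.17], [0.19, 2.56], [-1.23, 4.37], [0.02, 3.11], [-2.88, 2.88]. Speed limits (rad/s): [2.39, 2.39, 3.01, 3.14, 3.14, 3.14].

## Interface

Orientations are given as a unit quaternion [w, x, y, z].
In Python, from cell import manip gives the robot as it stands.
- The arm moves only by the tool jog_arm, never from a script. Its argument "plan" is a list of rows, each an object with "claw": the finger opening in m, from 0 to 0.0854; "linear": the shift along the tool's x, y, z in m, a list of three; "roll": the turn about the tool's x in degrees. A call has 1 to 12 rows; each row shifts and turns the commanded pose from where the row before left it, along the tool's axes as they then stand; what a row does not reach is not made up. A row lasts 1/8 s, in which the tool goes at most 62.5 mm and 10.7 degrees, less where a joint would pass 70% of its speed; a pose out of reach is approached as far as the arm can. A call is refused whole if a number of a shift passes 0.0625 or a number of a turn 10.7, either way. A call with a gripper value outside its range is refused whole. The fingers move at their own pace and stop on an object; the grip force is fixed at half the most. Time passes only in rows, so rows that do not move let the fingers close. It gives the time, the measured TCP pose, the force and the opening at its end, in the units of the state.
- manip.observe(): the state, without advancing time (a new reading comes with each control period).
- manip.camera(name): name is "side" or "top"; returns a dict with "pixels" (480x640x3 uint8, red, green, blue), "depth" (480x640 float32, mm along the optical axis (not along the pixel's ray), 0 where there is no reading), "K" (3x3 intrinsics, pixels), "distortion" ([k1, k2, p1, p2, k3] as OpenCV has them; the pictures are not rectified), "T" (4x4, takes a point from camera to world coordinates). Camera axes: x right, y up, looking along -z (the intrinsics and any distortion apply to the point x, -y, -z); pixel columns grow to the right and rows downward; lengths in mm; the calibration is good to about 2 mm. A picture is of the moment at which its call begins.
- manip.sign_off(): hands the job in, once; it reports no verdict.
The state is a dict: "t": time; "qpos": joint angles; "dq": joint speeds; "effort": joint torques, N m; "ee_pos": TCP position; "orientation": TCP orientation; "ft_force": force on the tool from outside, world axes, zero at the start; "moment": the same for the moment, N m; "width": opening from 0.0 (shut) to 1.0 (fully open).
Only numpy, scipy, OpenCV 4.12 (cv2) and the standard library are available. Lean on these libraries where they do the work, as an engineer would, in place of code of your own. Each camera call takes 0.05 s, during which the arm holds its last target. There are 200 camera calls.

## Task

Close the cover of the water bath: press the flat pad on the tail of the ratchet pawl down until the pawl's hook is clear of the teeth, and only then push the raised cover arm down by its crossbar until the cover is fully shut. Push with the fingers only, do not raise the arm or force it against the hook, leave everything else standing where it is, and finish with the robot clear of everything.

Things in the scene. Friction and masses are not known exactly. Their poses are not given: they have to be found in the camera images.
- bath: White one-well electric water bath with a steel deck, fixed to the bench: 200 mm along its own x, 280 mm along its own y, deck 100 mm above the bench. Origin: centre of its underside, at bench height; its z is up, it is turned about z by up to 32 degrees. The open well (110 mm wide) is centred at own (0, -60 mm). The ratchet mechanism lies in the bath's own y-z plane at own x = 0: the cover arm points to own -y, the pawl's tail to own +y and overhangs the edge of the bath.
- hinge (a point): Centre of the cover arm's hinge, 160 mm above the bench, at own (0, 50 mm) of the bath; the hinge axis is the bath's own x. Around it turns, with the arm, a 104 mm steel disc with three teeth on its +y side.
- cover_arm (a joint): Angle of the cover arm above level, rad: 0 = level, the cover fully shut on the deck (hard stop); it starts at 0.53 to 0.70 and can be turned up to 0.95. Stiff hinge: it stays where it is left and needs about 4 to 9 N at the crossbar to go down. While the pawl is engaged, the top tooth meets the hook and stops the arm at about 0.51 (giving a little under load); the others at about 0.35 and 0.19.
- crossbar (a point): Centre of the grey plastic round crossbar (18 mm thick, 80 mm long, along the bath's own x) at the end of the cover arm, 210 mm from the hinge axis. It moves on an arc about the hinge: at angle a it lies 210 mm * cos(a) from the hinge towards the bath's own -y and 210 mm * sin(a) above the hinge's height. From above it is pushed on its top, 9 mm over this point. The arm itself is a 16 mm wide steel bar; the round cover, 124 mm across, hangs below it 110 mm from the hinge.
- pawl (a joint): Angle of the pawl, rad: 0 = hook over the teeth (engaged, start), growing as the tail is pressed down; the hook is clear of the teeth above about 0.18; hard stop at 0.32. Stiff pivot without a spring: it stays where it is left and takes about 4 to 5 N on the pad.
- tail_pad (a point): Centre of the top face of the flat grey plastic pad (34 mm along the bath's own x, 28 mm along own y, 8 mm thick) on the end of the pawl's dark steel tail, level and 121 mm above the bench at the start. The pawl's pivot has its axis along the bath's own x and lies at own (0, 106 mm), 115 mm above the bench; the pad's centre is 69 mm beyond it towards own +y and 6 mm above it. Pressed to the stop, the pad's top centre goes down about 22 mm, and leans 0.32 rad.
- flask: Bystander: glass conical flask with a rubber stopper, 82 mm wide, 144 mm tall, loose. Origin: centre of its underside.
- beaker: Bystander: glass beaker, 68 mm wide, 85 mm tall, loose. Origin: centre of its underside.
- reagent: Bystander: amber reagent bottle, 60 mm wide, 130 mm tall, loose. Origin: centre of its underside.
- ring_cover: Bystander: loose round metal cover with a knob, 116 mm wide, 34 mm tall, on the bench. Origin: centre of its underside.
- stopper: Bystander: rubber stopper, 30 mm wide, 26 mm tall, loose on the bath's deck. Origin: centre of its underside.
- spatula: Bystander: long-handled spatula lying on the bench, loose. Origin: on its underside.

How it is judged (in metres and radians):
On the way, in this order (a step that is already met when the one before it is completed fails the run):
1. the pawl is pressed clear of the teeth while the cover arm is still up (value of joint pawl above 0.18 rad and value of joint cover_arm above 0.45 rad), for 0.2 s.
2. the cover arm is pushed down to shut (value of joint cover_arm below 0.035 rad and value of joint pawl above 0.15 rad), for 0.2 s.
At the end, for the whole second after the job is handed in: the cover arm rests within 0.035 rad of level (cover shut to within about 4 mm), the pawl is still clear of the teeth (joint above 0.15), and everything is at rest (all of step 2 and velocity of joint cover_arm below 0.02 rad/s and linear speed of each of flask, beaker, reagent, ring_cover, stopper, spatula below 0.02 m/s); the robot touches nothing.
It fails at once if the arm is forced down past the engaged hook (value of joint cover_arm below 0.44 rad and value of joint pawl below 0.12 rad).
It fails at once if the arm is pushed hard (over 45 N) against the engaged hook (value of joint pawl below 0.1 rad and contact force between the fingers and cover_arm above 45 N).
It fails at once if the cover arm is raised instead of pushed down (value of joint cover_arm above 0.78 rad).
It fails at once if a bystander is displaced by more than 20 mm (distance of any of flask, beaker, reagent, ring_cover, stopper, spatula from where it was at the start of the episode above 0.02 m).
It fails at once if something other than the fingers pushes on the bath or its arm (contact force between the arm and bath above 8 N).
It also fails if it takes over 50 s, if anything falls off the work surface, if the arm or the gripper's body presses on something with over 40 N, if the wrist force passes 120 N, or if a joint passes its speed limit or range.

## Working session

There is one attempt and no reset: what is moved stays moved. The work goes in short steps, Python scripts to look and compute and a tool call to move; the robot and the scene stay as the last step left them, time stands still between calls to the robot, and variables do not carry over. Pictures are saved under pics/ and viewed, about 8 in all and at most 12, crops included, and the job is handed in when it is done.

Besides the shell and the picture viewer there is one more tool, called by a JSON object that holds its "api" and its "payload", one argument or row to a line. jog_arm: Moves the arm, as the interface text tells. Its arguments: {"type":"object","properties":{"plan":{"type":"array"}},"required":["plan"]}

```bash
mkdir -p pics
cat > h.py <<'E'
import numpy as np, cv2
from cell import manip
def cloud(c):
    h,w=c["depth"].shape
    u,v=np.meshgrid(np.arange(w),np.arange(h))
    p=cv2.undistortPoints(np.stack([u,v],-1).reshape(-1,1,2).astype(np.float64),np.array(c["K"],float),np.array(c["distortion"],float)).reshape(h,w,2)
    d=c["depth"].astype(float)
    P=np.stack([p[...,0]*d,-p[...,1]*d,-d],-1)
    T=np.array(c["T"]); W=P@T[:3,:3].T+T[:3,3]; W[d<=0]=np.nan
    return W
def snap(n,f):
    c=manip.camera(n); cv2.imwrite(f"pics/{f}.png",c["pixels"][...,::-1]); np.savez(f"pics/{f}.npz",W=cloud(c),px=c["pixels"],T=c["T"],K=c["K"]); return c
E
python3 - <<'E'
from h import *
for n in("top","side"):
    c=snap(n,n+"0"); print(n,np.round(c["T"],3).tolist(), (c["depth"]>0).mean())
s=manip.observe(); print(s)
E
```

```text
top [[-0.029, 0.997, -0.067, 500.593], [-1.0, -0.029, -0.009, 92.446], [-0.011, 0.066, 0.998, 1346.214], [0.0, 0.0, 0.0, 1.0]] 0.99599609375
side [[0.87, 0.361, -0.337, 296.784], [-0.493, 0.617, -0.613, -424.145], [-0.014, 0.699, 0.715, 761.049], [0.0, 0.0, 0.0, 1.0]] 0.9963216145833333
{'t': 0.1, 'qpos': array([ 1.01257344e+00,  3.13391942e-01,  1.49831821e+00, -9.94981169e-06,
        1.33100796e+00, -2.23403027e-01]), 'dq': array([ 0.00139365, -0.00241265, -0.00442429, -0.001004  ,  0.00086569,
       -0.00082399]), 'effort': array([ 1.85834302e-03, -4.12904441e+01, -2.60141534e+01, -2.30922660e-04,
        3.08461611e-03, -1.63878127e-05]), 'ee_pos': array([172.41244739, 495.6531011 , 230.80953152]), 'orientation': array([ 0.69707279,  0.11745448,  0.69736963, -0.1181929 ]), 'ft_force': array([0.13005603, 0.18398771, 1.12812983]), 'moment': array([0.00849122, 0.01250252, 0.01735264]), 'width': 1.0010446423651418}
```

View pics/top0.png

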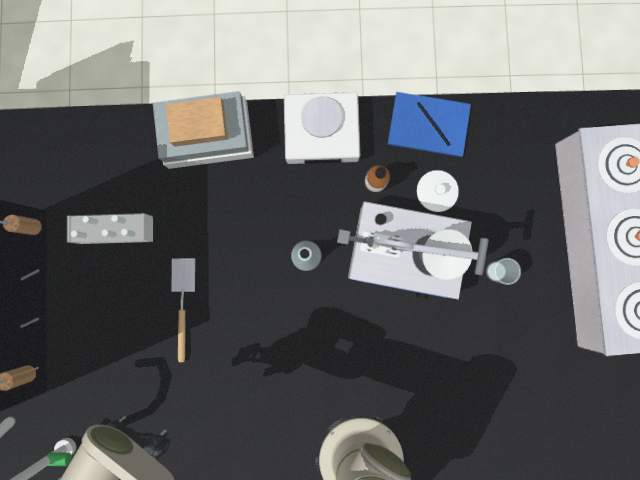

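View pics/side0.png

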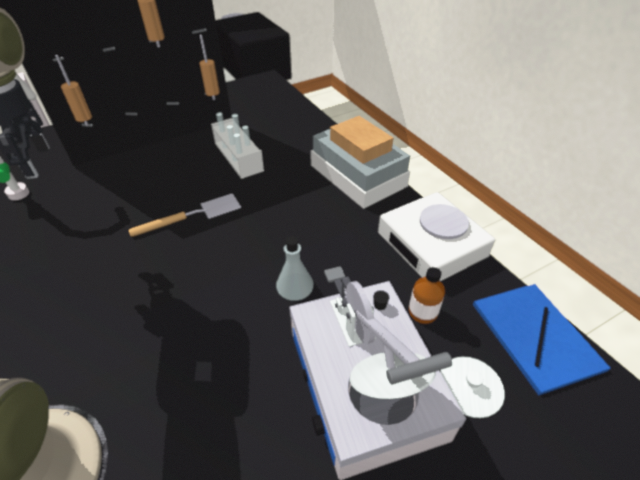

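Top view: bath deck around (411,250), pad at (344,237), crossbar at (481,257), with the flask at (306,255) near the pad and the beaker at (503,271) by the crossbar. The side view agrees: pad at (335,274), crossbar at (419,367). Next I measure these points.

Run:
```python
from h import *
d=np.load("pics/top0.npz"); W=d["W"]; px=d["px"].astype(int)
# deck: z near 100 -> min area rect
roi=np.zeros(W.shape[:2],bool); roi[195:305,340:480]=1
deck=roi&(abs(W[...,2]-100)<5)
r=cv2.minAreaRect(W[deck][:,:2].astype(np.float32)); print("deck",deck.sum(),r,np.nanmedian(W[deck][:,2]))
print(cv2.boxPoints(r).round(0).tolist())
def info(n,m):
    P=W[m]; print(n,m.sum(),"med",np.nanmedian(P,0).round(1),"min",np.nanpercentile(P,3,0).round(0),"max",np.nanpercentile(P,97,0).round(0))
    q=cv2.minAreaRect(P[:,:2].astype(np.float32)); print("   rect",np.round(q[0],1),np.round(q[1],1),round(q[2],1))
def box(a,b,c,e):
    m=np.zeros(W.shape[:2],bool); m[b:e,a:c]=1; return m
info("pad",box(334,228,352,247)&(abs(W[...,2]-121)<9))
info("bar",box(468,232,492,280)&(W[...,2]>230))
info("flask",box(285,235,326,275)&(W[...,2]>15)); info("flasktop",box(285,235,326,275)&(W[...,2]>120))
info("beaker",box(487,254,525,290)&(W[...,2]>15))
info("reagent",box(360,160,395,195)&(W[...,2]>15))
info("ring",box(412,165,462,212)&(W[...,2]>5))
info("stopper",box(370,208,388,226)&(W[...,2]>108))
d2=np.load("pics/side0.npz");W=d2["W"]
info("Sbar",box(385,350,455,385)&(W[...,2]>230))
info("Spad",box(322,262,346,286)&(abs(W[...,2]-121)<8))
```

```text
deck 5291 ((553.721435546875, -136.52920532226562), (282.0194091796875, 200.53224182128906), 77.59744262695312) 100.76851705620766
[[426.0, -253.0], [621.0, -296.0], [682.0, -20.0], [486.0, 23.0]]
pad 167 med [590.6  34.5 121.3] min [575.  17. 116.] max [606.  48. 126.]
   rect [590.5  31.5] [35.6 33.8] 78.8
bar 388 med [ 529.3 -253.4  285.6] min [ 491. -268.  270.] max [ 564. -234.  291.]
   rect [ 529.3 -248.5] [37.7 80.3] 78.2
flask 604 med [547.9 131.2  49.6] min [519. 102.  17.] max [584. 167. 146.]
   rect [551.2 133.5] [73.4 73.5] 88.3
flasktop 133 med [550.3 133.1 141.6] min [536. 119. 121.] max [566. 149. 148.]
   rect [550.9 133.8] [30.2 30.3] 88.5
beaker 487 med [ 492.7 -401.    61. ] min [ 465. -416.   17.] max [ 522. -355.   87.]
   rect [ 493.3 -385.7] [65.7 61.8] 88.3
reagent 502 med [741.1 -57.8  91.5] min [721. -87.  29.] max [772. -34. 132.]
   rect [749.  -62.9] [58.5 59.5] 22.6
ring 974 med [ 719.4 -233.1    7.9] min [ 671. -285.    5.] max [ 771. -184.   35.]
   rect [ 721.5 -224.2] [154.2 140.8] 88.1
stopper 107 med [632.7 -58.5 126.6] min [620. -71. 122.] max [645. -46. 131.]
   rect [632.9 -57.8] [27.7 26. ] 86.7
Sbar 1280 med [ 529.  -257.3  284.6] min [ 491. -271.  260.] max [ 564. -223.  288.]
   rect [ 531.  -255.4] [65.2 71.6] 40.9
Spad 259 med [590.6  29.1 121.2] min [576.   9. 116.] max [608.  46. 123.]
   rect [590.9  26. ] [44.3 33.3] 76.9
```

```bash
cat >> h.py <<'E'
from scipy.spatial.transform import Rotation as Ro
C=np.array([553.7,-136.5]); ey=np.array([.2148,.9767]); ex=np.array([.9767,-.2148])
def tool():
    s=manip.observe(); q=s["orientation"]; R=Ro.from_quat([q[1],q[2],q[3],q[0]]).as_matrix(); return s,R
def to(p):
    s,R=tool(); p=np.array(p,float); print("tcp",s["ee_pos"].round(1),"own",((s["ee_pos"][:2]-C)@np.c_[ex,ey]).round(1),"F",s["ft_force"].round(1),"shift(tool mm)",((p-s["ee_pos"])@R).round(1)); return R
E
python3 - <<'E'
from h import *
s,R=tool(); print(R.round(3))
for n in(1,2):print("xyz"[n],np.degrees(np.arctan2(R[1,n],R[0,n])))
print("ex",np.degrees(np.arctan2(ex[1],ex[0])))
E
```

```text
[[-0.001  0.329  0.944]
 [-0.001  0.944 -0.329]
 [-1.    -0.001 -0.   ]]
y 70.81637830704256
z -19.183636809089016
ex -12.403277834171165
```

{"api": "jog_arm", "payload": {
  "plan": [
    {"claw": 0, "linear": [0, 0, 0], "roll": -6.8},
    {"claw": 0, "linear": [0, -0.03, 0.042], "roll": 0},
    {"claw": 0, "linear": [0, -0.03, 0.042], "roll": 0},
    {"claw": 0, "linear": [0, -0.03, 0.042], "roll": 0},
    {"claw": 0, "linear": [0, -0.03, 0.042], "roll": 0},
    {"claw": 0, "linear": [0, -0.03, 0.042], "roll": 0},
    {"claw": 0, "linear": [0, -0.03, 0.042], "roll": 0},
    {"claw": 0, "linear": [0, -0.03, 0.042], "roll": 0},
    {"claw": 0, "linear": [0, -0.03, 0.042], "roll": 0},
    {"claw": 0, "linear": [0, -0.03, 0.042], "roll": 0},
    {"claw": 0, "linear": [0, -0.03, 0.042], "roll": 0},
    {"claw": 0, "linear": [0, 0, 0], "roll": 0}
  ]
}}

```text
t: 1.6
ee_pos: [519.7, 110.3, 230.4]
orientation: [0.702, 0.077, 0.703, -0.078]
ft_force: [-0.4, 0.1, 0.4]
width: 0.004
```

Run:
```python
from h import *
print(to([592.1,38.3,160]).round(3)); print(manip.observe()["width"])
```

```text
tcp [519.7 110.3 230.4] own [-86.2 233.8] F [-0.4  0.1  0.4] shift(tool mm) [ 70.3 -54.5  86.4]
[[-0.001  0.218  0.976]
 [-0.     0.976 -0.218]
 [-1.    -0.001 -0.001]]
0.004405263406251241
```

{"api": "jog_arm", "payload": {
  "plan": [
    {"claw": 0, "linear": [0, -0.027, 0.043], "roll": 0},
    {"claw": 0, "linear": [0, -0.0275, 0.0434], "roll": 0},
    {"claw": 0, "linear": [0.04, 0, 0], "roll": 0},
    {"claw": 0, "linear": [0.03, 0, 0], "roll": 0},
    {"claw": 0, "linear": [0, 0, 0], "roll": 0}
  ]
}}

```text
t: 2.22
ee_pos: [589.7, 41.8, 159.4]
orientation: [0.701, 0.076, 0.705, -0.076]
ft_force: [0.1, 0.0, 0.9]
width: -0.001
```

Run:
```python
from h import *
to([592.1,38.3,121]); c=snap("side","side1"); 
cv2.imwrite("pics/side1c.png",cv2.resize(c["pixels"][180:400,240:480,::-1],None,fx=3,fy=2.7))
```

```text
tcp [589.7  41.8 159.4] own [ -3.1 181.9] F [0.1 0.  0.9] shift(tool mm) [38.4 -2.9  3.2]
```

View pics/side1c.png

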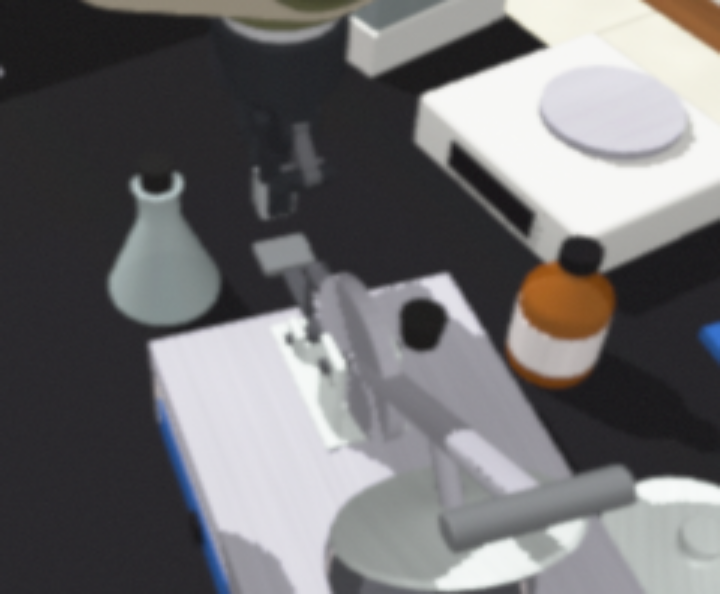

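The crop shows the shut fingertip at (275,210), right above the pad at (283,253), with the flask clear to the left. Now I descend and press in small steps.

{"api": "jog_arm", "payload": {
  "plan": [
    {"claw": 0, "linear": [0.012, -0.003, 0.003], "roll": 0},
    {"claw": 0, "linear": [0.012, 0, 0], "roll": 0},
    {"claw": 0, "linear": [0.01, 0, 0], "roll": 0},
    {"claw": 0, "linear": [0.004, 0, 0], "roll": 0},
    {"claw": 0, "linear": [0.004, 0, 0], "roll": 0},
    {"claw": 0, "linear": [0, 0, 0], "roll": 0}
  ]
}}

```text
t: 3.02
ee_pos: [593.5, 37.5, 119.4]
orientation: [0.703, 0.076, 0.703, -0.076]
ft_force: [-0.2, -1.0, 0.6]
width: -0.002
```

{"api": "jog_arm", "payload": {
  "plan": [
    {"claw": 0, "linear": [0.003, 0, 0], "roll": 0},
    {"claw": 0, "linear": [0.003, 0, 0], "roll": 0},
    {"claw": 0, "linear": [0.003, 0, 0], "roll": 0},
    {"claw": 0, "linear": [0, 0, 0], "roll": 0}
  ]
}}

```text
t: 3.52
ee_pos: [593.5, 37.4, 110.0]
orientation: [0.703, 0.076, 0.703, -0.076]
ft_force: [1.2, -0.2, 0.8]
width: -0.0
```

{"api": "jog_arm", "payload": {
  "plan": [
    {"claw": 0, "linear": [0.003, 0, 0], "roll": 0},
    {"claw": 0, "linear": [0.003, 0, 0], "roll": 0}
  ]
}}

```text
t: 3.78
ee_pos: [593.5, 37.1, 104.2]
orientation: [0.703, 0.076, 0.703, -0.076]
ft_force: [-0.4, -1.4, 4.0]
width: 0.002
```

Run:
```python
from h import *
to([592.1,38.3,104]); c=snap("side","side2"); 
cv2.imwrite("pics/side2c.png",cv2.resize(c["pixels"][200:340,280:460,::-1],None,fx=4,fy=4))
```

```text
tcp [593.5  37.1 104.2] own [  1.6 178.1] F [-0.4 -1.4  4. ] shift(tool mm) [ 0.2  0.8 -1.6]
```

View pics/side2c.png

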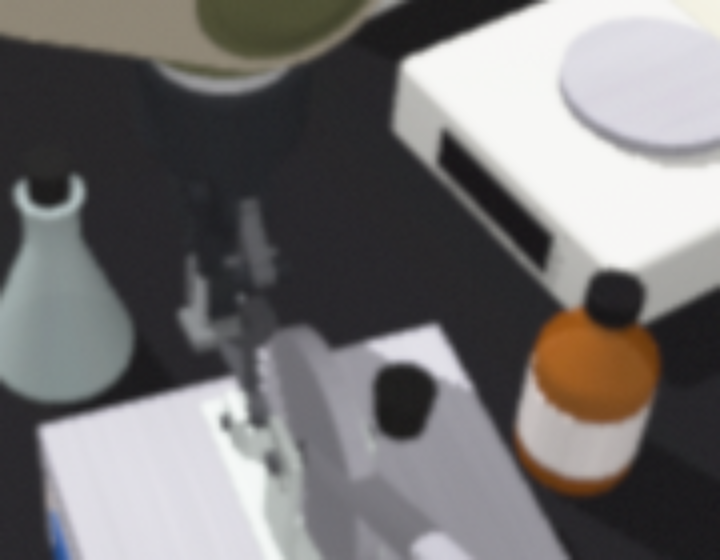

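The crop shows the fingertips on the pad at about (205,330), and the measured 4 N matches the pawl friction. I'll press a bit further, then lift and measure the pad.

{"api": "jog_arm", "payload": {
  "plan": [
    {"claw": 0, "linear": [0.0015, 0, 0], "roll": 0},
    {"claw": 0, "linear": [0.0015, 0, 0], "roll": 0}
  ]
}}

```text
t: 4.08
ee_pos: [593.4, 37.4, 101.3]
orientation: [0.703, 0.076, 0.703, -0.076]
ft_force: [-0.1, -1.8, 3.8]
width: 0.001
```

{"api": "jog_arm", "payload": {
  "plan": [
    {"claw": 0, "linear": [0, 0, 0], "roll": 0},
    {"claw": 0, "linear": [-0.01, 0, 0], "roll": 0},
    {"claw": 0, "linear": [-0.05, 0, 0], "roll": 0},
    {"claw": 0, "linear": [-0.06, 0, 0], "roll": 0},
    {"claw": 0, "linear": [-0.06, 0, 0], "roll": 0},
    {"claw": 0, "linear": [-0.06, 0, 0], "roll": 0},
    {"claw": 0, "linear": [0, 0, 0], "roll": 0}
  ]
}}

```text
t: 4.95
ee_pos: [594.0, 37.6, 346.5]
orientation: [0.706, 0.076, 0.7, -0.076]
ft_force: [0.2, -0.2, -1.3]
width: 0.001
```

Run:
```python
from h import *
to([592.1,38.3,104]); c=snap("side","side3"); W=cloud(c)
def fit(W):
    o=(W[...,:2]-C)@np.c_[ex,ey]; z=W[...,2]
    m=(abs(o[...,0])<12)&(o[...,1]>158)&(o[...,1]<188)&(z>75)&(z<135)
    p=np.polyfit(o[m][:,1],z[m],1); print(m.sum(),"slope angle",np.arctan(-p[0]),"z@173",np.polyval(p,173))
fit(np.load("pics/side0.npz")["W"]); fit(np.load("pics/top0.npz")["W"]); fit(W)
o=(W[...,:2]-C)@np.c_[ex,ey]; m=(abs(o[...,0])<35)&(o[...,1]<-90)&(o[...,1]>-180)&(W[...,2]>230)
print("bar",m.sum(),np.nanmedian(o[m],0),np.nanpercentile(W[m][:,2],98))
```

```text
tcp [594.   37.6 346.5] own [  2.  178.7] F [ 0.2 -0.2 -1.3] shift(tool mm) [242.5  -0.   -4.2]
160 slope angle -0.10835633254883828 z@173 121.16854713511458
105 slope angle -0.03193636638577363 z@173 121.54938072880074
117 slope angle 0.19290718199937193 z@173 100.99458056699939
bar 1074 [  -0.84973909 -124.88080374] 288.2279301798966
```

Pad is down 20 mm and leaning by about 0.30 rad, so the pawl is clear, and the arm is still up. Next: across to above the crossbar.

{"api": "jog_arm", "payload": {
  "plan": [
    {"claw": 0, "linear": [0, -0.05, 0], "roll": 0},
    {"claw": 0, "linear": [0, -0.05, 0], "roll": 0},
    {"claw": 0, "linear": [0, -0.05, 0], "roll": 0},
    {"claw": 0, "linear": [0, -0.05, 0], "roll": 0},
    {"claw": 0, "linear": [0, -0.05, 0], "roll": 0},
    {"claw": 0, "linear": [0, -0.05, -0.002], "roll": 0},
    {"claw": 0, "linear": [0, 0, 0], "roll": 0},
    {"claw": 0, "linear": [0.02, 0, 0], "roll": 0},
    {"claw": 0, "linear": [0, 0, 0], "roll": 0}
  ]
}}

```text
t: 6.12
ee_pos: [526.8, -253.9, 319.3]
orientation: [0.702, 0.077, 0.704, -0.075]
ft_force: [-0.1, 0.4, 0.9]
width: -0.002
```

Run:
```python
from h import *
p=C+ey*-121; to([*p,291]); c=snap("side","side4"); 
cv2.imwrite("pics/side4c.png",cv2.resize(c["pixels"][240:440,280:520,::-1],None,fx=3,fy=3))
```

```text
tcp [ 526.8 -253.9  319.3] own [  -1.  -120.5] F [-0.1  0.4  0.9] shift(tool mm) [28.3 -0.6  1.1]
```

View pics/side4c.png

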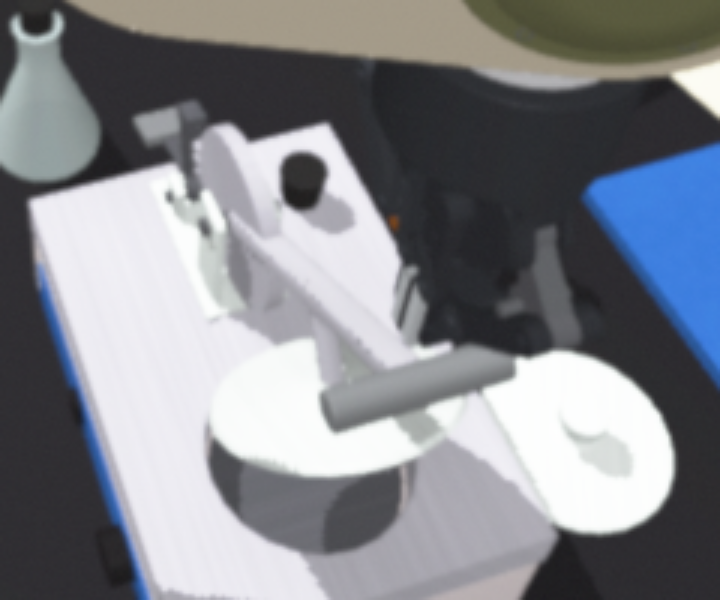

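Fingertips (about (420,340)) project where expected for 28 mm above the crossbar centre (420,385), and the pad at (165,125) stays tipped. Lowering along the arc now.

{"api": "jog_arm", "payload": {
  "plan": [
    {"claw": 0, "linear": [0.012, 0, 0.001], "roll": 0},
    {"claw": 0, "linear": [0.012, -0.001, 0], "roll": 0},
    {"claw": 0, "linear": [0.004, -0.001, 0], "roll": 0},
    {"claw": 0, "linear": [0.006, -0.004, 0], "roll": 0},
    {"claw": 0, "linear": [0.006, -0.004, 0], "roll": 0},
    {"claw": 0, "linear": [0.0064, -0.0036, 0], "roll": 0}
  ]
}}

```text
t: 6.92
ee_pos: [525.2, -269.2, 275.2]
orientation: [0.703, 0.076, 0.703, -0.077]
ft_force: [-2.2, 0.3, 5.4]
width: 0.004
```

Run:
```python
from h import *
to([*(C+ey*-136.3),266]); c=snap("side","side5");W=cloud(c)
o=(W[...,:2]-C)@np.c_[ex,ey]; m=(o[...,0]<-16)&(o[...,0]>-36)&(o[...,1]<-90)&(o[...,1]>-180)&(W[...,2]>210)
print("bar",m.sum(),np.nanmedian(o[m],0),np.nanpercentile(W[m][:,2],[50,95]))
```

```text
tcp [ 525.2 -269.2  275.2] own [   0.7 -135.7] F [-2.2  0.3  5.4] shift(tool mm) [ 9.2 -0.6 -0.7]
bar 4069 [ -25.08707551 -146.23378929] [551.76591831 576.81244605]
```

Contact at about 5 N with the arm moving. Continuing along the arc.

{"api": "jog_arm", "payload": {
  "plan": [
    {"claw": 0, "linear": [0.009, 0, 0], "roll": 0},
    {"claw": 0, "linear": [0.0065, -0.003, 0], "roll": 0},
    {"claw": 0, "linear": [0.0068, -0.003, 0], "roll": 0},
    {"claw": 0, "linear": [0.0068, -0.0027, 0], "roll": 0},
    {"claw": 0, "linear": [0.007, -0.0027, 0], "roll": 0},
    {"claw": 0, "linear": [0.007, -0.0022, 0], "roll": 0},
    {"claw": 0, "linear": [0.007, -0.0022, 0], "roll": 0}
  ]
}}

```text
t: 7.85
ee_pos: [521.9, -285.8, 225.6]
orientation: [0.704, 0.075, 0.702, -0.078]
ft_force: [-0.5, -5.6, 6.6]
width: 0.001
```

Run:
```python
from h import *
to([*(C+ey*-152.4),225]); c=snap("side","side6") 
cv2.imwrite("pics/side6c.png",cv2.resize(c["pixels"][240:440,280:520,::-1],None,fx=3,fy=3))
```

```text
tcp [ 521.9 -285.8  225.6] own [   1.  -152.6] F [-0.5 -5.6  6.6] shift(tool mm) [ 0.6  0.2 -1. ]
```

View pics/side6c.png

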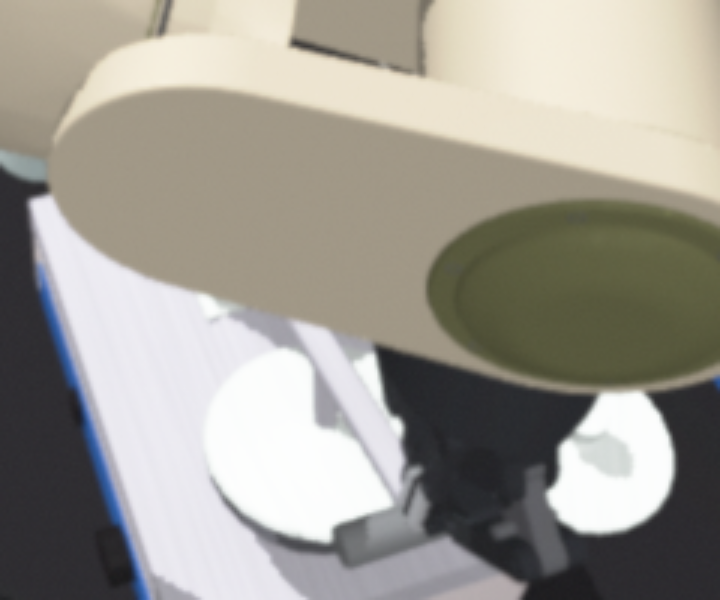

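Fingers ride on the crossbar (crop (415,510)); the cover has come down past the first two teeth. On to the stop.

{"api": "jog_arm", "payload": {
  "plan": [
    {"claw": 0, "linear": [0.007, -0.0017, 0], "roll": 0},
    {"claw": 0, "linear": [0.007, -0.0017, 0], "roll": 0},
    {"claw": 0, "linear": [0.0072, -0.0012, 0], "roll": 0},
    {"claw": 0, "linear": [0.0072, -0.0012, 0], "roll": 0},
    {"claw": 0, "linear": [0.0073, -0.0007, 0], "roll": 0},
    {"claw": 0, "linear": [0.0073, -0.0007, 0], "roll": 0},
    {"claw": 0, "linear": [0.006, 0, 0], "roll": 0},
    {"claw": 0, "linear": [0.004, 0, 0], "roll": 0}
  ]
}}

```text
t: 8.9
ee_pos: [520.3, -291.5, 171.8]
orientation: [0.703, 0.076, 0.703, -0.077]
ft_force: [-0.4, -3.9, 3.5]
width: -0.001
```

{"api": "jog_arm", "payload": {
  "plan": [
    {"claw": 0, "linear": [0.002, 0, 0], "roll": 0},
    {"claw": 0, "linear": [0.001, 0, 0], "roll": 0}
  ]
}}

```text
t: 9.15
ee_pos: [520.3, -291.2, 168.9]
orientation: [0.703, 0.076, 0.703, -0.076]
ft_force: [-0.5, -2.6, 7.1]
width: -0.0
```

{"api": "jog_arm", "payload": {
  "plan": [
    {"claw": 0, "linear": [0.001, 0, 0], "roll": 0},
    {"claw": 0, "linear": [0.001, 0, 0], "roll": 0},
    {"claw": 0, "linear": [0, 0, 0], "roll": 0}
  ]
}}

```text
t: 9.52
ee_pos: [520.4, -291.4, 168.7]
orientation: [0.703, 0.076, 0.703, -0.077]
ft_force: [-3.9, -0.3, 15.2]
width: 0.0
```

The hard stop is reached: force is up to 15 N with no further descent. Holding briefly, then lifting and checking.

{"api": "jog_arm", "payload": {
  "plan": [
    {"claw": 0, "linear": [0, 0, 0], "roll": 0},
    {"claw": 0, "linear": [0, 0, 0], "roll": 0},
    {"claw": 0, "linear": [-0.005, 0, 0], "roll": 0},
    {"claw": 0, "linear": [-0.03, 0, 0], "roll": 0},
    {"claw": 0, "linear": [-0.05, 0, 0], "roll": 0},
    {"claw": 0, "linear": [-0.05, 0, 0], "roll": 0},
    {"claw": 0, "linear": [-0.05, 0, 0], "roll": 0},
    {"claw": 0, "linear": [0, 0, -0.05], "roll": 0},
    {"claw": 0, "linear": [0, 0, -0.05], "roll": 0},
    {"claw": 0, "linear": [0, 0, -0.05], "roll": 0},
    {"claw": 0, "linear": [0, 0, 0], "roll": 0}
  ]
}}

```text
t: 10.9
ee_pos: [372.0, -257.8, 351.9]
orientation: [0.703, 0.077, 0.703, -0.076]
ft_force: [0.2, -0.4, -0.1]
width: 0.001
```

Run:
```python
from h import *
to([520,-291,169]); c=snap("top","top9"); W=cloud(c); c2=snap("side","side9"); W2=cloud(c2)
cv2.imwrite("pics/top9c.png",cv2.resize(c["pixels"][150:330,270:540,::-1],None,fx=2.9,fy=2.9))
for n,X in(("top",W),("side",W2)):
    o=(X[...,:2]-C)@np.c_[ex,ey]; z=X[...,2]
    m=(abs(o[...,0])<12)&(o[...,1]>158)&(o[...,1]<188)&(z>75)&(z<135)
    if m.sum()>9:
        p=np.polyfit(o[m][:,1],z[m],1); print(n,"pad",m.sum(),np.arctan(-p[0]),np.polyval(p,173))
    for s in(-1,1):
        m=(s*o[...,0]>14)&(s*o[...,0]<36)&(o[...,1]<-148)&(o[...,1]>-172)&(z>140)&(z<200)
        if m.any(): print(n,"bar",s,m.sum(),np.median(o[m],0),np.percentile(z[m],[50,95]))
    m=(abs(o[...,0])<6)&(o[...,1]<-20)&(o[...,1]>-140)&(z>120)&(z<250)
    if m.sum()>9: print(n,"arm slope",m.sum(),np.polyfit(o[m][:,1],z[m],1))
```

```text
tcp [ 372.  -257.8  351.9] own [-151.5 -157.5] F [ 0.2 -0.4 -0.1] shift(tool mm) [182.8  -0.7 151.8]
top pad 105 0.24288701551985123 101.32494706721224
top bar -1 68 [ -25.08449768 -158.5132336 ] [167.5927321  170.89318806]
top bar 1 70 [  25.0957851  -158.43249613] [167.32084783 171.73395316]
top arm slope 245 [5.12756489e-03 1.67145482e+02]
side bar -1 237 [ -25.16939579 -161.90547341] [167.4878534  170.10301475]
side bar 1 229 [  24.99527285 -161.76822369] [167.26423928 170.02462993]
side arm slope 803 [-2.5755936e-02  1.6122424e+02]
```

View pics/top9c.png

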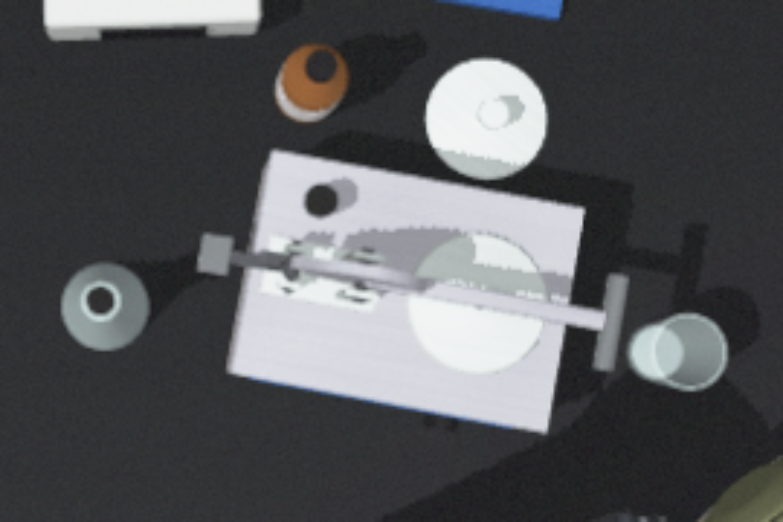

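The top view shows the arm level with the crossbar at (612,322), the cover over the well, the pad at (215,255) tipped down, and the bystanders where they were. The robot is clear, so I'm handing in.

Run:
```python
from h import *
print(np.abs(manip.observe()["dq"]).max()); manip.sign_off()
```

```text
0.029648918183471252
the job is handed in; nothing more can be done
```

The job is done and handed in at about 11 s on the robot clock. I pressed the tail pad down with shut fingers at about 4 N, then pushed the crossbar down its arc to the hard stop. The push was at about 4–9 N, with 15 N at the stop.

**Pawl:** after the press, the pad was 20 mm lower, which puts the pawl at about 0.30 rad while the arm was still up. At the end it was still at that height (101 mm), by the top camera. That camera's slope fit gave 0.24 rad. The two disagree slightly, but both are well above 0.15.

**Cover:** the crossbar's top is at 170–171 mm in both cameras, against 169 mm for fully shut. The arm's slope fits gave 0.005 rad (top camera) and −0.026 rad (side camera), so it is level within the noise.

**Bystanders and robot:** all the bystanders in the final picture (flask, beaker, reagent bottle, ring cover and stopper) look unmoved. I judged that by eye and did not re-measure them. The spatula was outside the last crop, and the arm only passed well above the bench on its side. The arm ended about 180 mm above the shut crossbar and 150 mm to its side, touching nothing, with no force on the wrist.

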